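# Set the last glass plate on the coating board

## Robot

A 6-joint arm with a two-finger parallel gripper is mounted at the origin on a cart in front of the work surface, level with it; the furniture and walls round the work are solid. World frame = base frame: x ahead of the robot, y to its left, z up, the work surface at z = 0. Lengths are in m, angles in degrees, forces in N, time in s.
With the tool pointing down it reaches from about 0.3 to 0.75 m from the base axis. Payload 8.5 kg.
Tool frame: the origin (TCP) lies at the very end of the fingers, on their centre line; the grasp point (between the pads) lies 19 mm behind it; z points along the fingers, y is the direction in which the jaws open and shut (so a half turn about z gives the same grasp; the last joint's range is limited). The gripper opens to 85 mm and grips with 20 to 120 N. Pads are 22 mm wide; open, the fingers measure 114 mm over their backs; the gripper's body (76 mm by 85 mm) begins 54 mm behind the grasp point. The pads swing forward as they close: fully open they stand 13 mm farther back than shut.
Start: joints at [-84.987, 21.807, 74.336, -0, 83.858, -12.336], TCP at [0.164, -0.525, 0.231] pointing down, gripper open.
Joint ranges: [-178.18, 178.18], [-50.72, 133.34], [12.68, 142.11], [-81.47, 261.47], [9.98, 163.14], [-165.26, 165.26]. Speed limits (degrees/s): [136.94, 136.94, 180, 180, 180, 180].

## Interface

Orientations are given as a 3x3 rotation matrix whose columns are the frame's x, y, z axes.
In Python, from plant import observe, capture, close_job gives the robot as it stands. The module is installed in compiled form; this text tells all that it offers.
- The arm moves only by the shell command python3 -m inch 'ROWS'. ROWS is JSON, a list of rows, each an object with "dp": the shift along the world's x, y, z in m, a list of three; "twist": the turn, a rotation vector about the world's x, y, z in rad, a list of three; "fingers": the closure in counts, from 0 (fully open) to 255 (shut). A call has 1 to 12 rows; each row is the pose to reach, as a shift and turn from the pose commanded when the call began; what a row does not reach only later rows make up. A row lasts 1/10 s, in which the tool goes at most 50 mm and 8.59 degrees, less where a joint would pass 70% of its speed; a pose out of reach is approached as far as the arm can. A call with a gripper value outside its range is refused whole. The fingers move at their own pace and stop on an object; the grip force is fixed at half the most. Time passes only in rows, so rows that repeat a pose let the fingers close. It gives the time, the measured TCP pose, the force and the opening at its end, in the units of the state.
- observe(): the state, without advancing time (a new reading comes with each control period).
- capture(name): name is "side" or "top"; returns a dict with "img" (400x640x3 uint8, red, green, blue), "depth" (400x640 float32, m along the optical axis (not along the pixel's ray), 0 where there is no reading), "K" (3x3 intrinsics, pixels), "rvec" (rotation vector, rad) and "tvec" (3), from world to camera coordinates, as OpenCV has them. Camera axes: x right, y down, z forward; pixel columns grow to the right and rows downward; lengths in m; the calibration is good to about 2 mm. A picture is of the moment at which its call begins.
- close_job(): hands the job in, once; it reports no verdict.
The state is a dict: "time": time; "joint_positions": joint angles; "joint_vel": joint speeds; "joint_efforts": joint torques, N m; "tool_pos": TCP position; "eef_rot": TCP orientation; "contact_force": force on the tool from outside, world axes, zero at the start; "torque": the same for the moment, N m; "gripper_width": opening from 0.0 (shut) to 1.0 (fully open).
Only numpy, scipy, OpenCV 4.12 (cv2) and the standard library are available. Lean on these libraries where they do the work, as an engineer would, in place of code of your own. Each camera call takes 0.05 s, during which the arm holds its last target. There are 200 camera calls.

## Task

Take the loose glass plate from its low grey stand and set it on the coating board next to the two plates already there: its long side butted flush against its neighbour with no gap, and its far end slid home against the stop underneath the hinged steel hold-down strip, without lifting the strip. Then press the plate down flat on the runners with the fingertips, firmly but not hard (about 5 to 20 N), and finish still pressing it there, so that I can tighten the clamp nuts; do not put anything else out of place.

Things in the scene. Friction and masses are not known exactly. Their poses are not given: they have to be found in the camera images.
- plate: the loose frosted glass plate, 150 (its x) x 50 (its y) x 6 mm (z), about 110 g; origin at the centre of its underside. It starts flat on the stand; its two ends are alike. It is gripped across its 50 mm width.
- stand: fixed low grey stand: base 130 x 78 mm, 6 mm thick, with two cross bars (10 mm wide, along its y) at x = -50 and +50 mm, tops 18 mm above the bench. The plate lies across the bars, nearly along the stand's x; between the bars fingertips can reach beside and 12 mm below it. Origin under its centre.
- board: fixed grey coating board, origin on the bench; its x points away from the robot to the hinged strip, its y to the left. Base x -85 to +115, y -115 to +115 mm, upper face 14 mm above the bench. Left fence: inner face y = +107. At the two far corners (x = 92, y = -104 and +104 mm) clamp nuts reach 46 mm above the bench.
- runners: two black bars fixed on the board (origin and axes are the board's): at board x = -66 and +22 mm, each 8 mm wide, from board y -113 to +105 mm, tops 22 mm above the bench. Plates lie on both, along the board's x. Between them (board x -62 to +18) fingertips can reach 8 mm below a plate's underside.
- home (a point): where the centre of the loose plate's underside belongs (board x = 0, y = -19 mm, 22 mm above the bench), axes as the board's; the runners beyond it to board y = -113 mm are free
- stop (a point): on the near face of the stop bar, at the free place (board x = +75, y = -19 mm, 22 mm above the bench). The stop runs along the whole board and its top is 26.5 mm above the bench.
- strip (a joint): hinge angle of the hold-down strip, rad: 0 resting down, growing as its near edge lifts (67 mm from hinge to lip). A 2 mm steel leaf along the whole board, hinged at board x = +104 mm, 120 g, held down by its weight alone. Down, its flat underside is 29.5 mm above the bench, 1.5 mm above the top of a plate on the runners.
- strip_lip (a point): middle of the strip's near edge (strip down: board x = 37, y = 0, 35 mm above the bench). The strip is flat from the hinge to board x = +47 mm, lapping the plates' far ends by 28 mm; from there to the near edge it flares upward 5 mm as a lead-in.
- set_plate_b: the set plate next to the free place, same size and make as the loose plate, loose but home against the stop under the strip; origin at the centre of its underside, axes as the board's. Its free long side is at its y = -25 mm.
- set_plate_a: the other set plate, between the first one and the fence
- instrument_corner (a point): foot of the near right corner of the large white bench instrument that stands fixed at the left back: a box about 320 mm deep (away from the robot), 520 mm wide (to the left of this corner) and 230 mm high. The arm must keep in front of it or above it.
- timer: bystander: white lab timer, 66 x 66 x 20 mm, origin under its centre
- marker: bystander: marker pen lying on the bench, 18 x 132 x 18 mm
- wash_bottle: bystander: white wash bottle, 61 x 81 x 180 mm, standing; origin under its centre
- stopper: bystander: black rubber flask stopper standing on the bench, 18 x 18 x 20 mm

How it is judged (in metres and radians):
At the end, for the whole second after the job is handed in: the plate lies flat (within 0.02 rad, 1.5 mm) on the runners, its far end within 3 mm of the stop under the strip, gap to its neighbour under 2 mm and parallel within 0.025 rad; the strip is down (under 0.03 rad); the fingers press on the plate with 3 to 40 N and the runners carry at least 3 N of it (x of plate in the frame of board between -0.003 and 0.003 m and y of plate in the frame of set_plate_b between -0.052 and -0.048 m and angle between the x axis of plate and the x axis of board, either way round below 0.025 rad and angle between plate's own z axis and vertical below 0.02 rad and z of plate in the frame of board between 0.02 and 0.0235 m and contact force between the fingers and plate between 3 and 40 N and contact force between plate and runners above 3 N and value of joint strip below 0.03 rad and linear speed of plate below 0.01 m/s); the arm keeps its last pose, push and grip.
It fails at once if the hold-down strip is lifted (more than 5 mm at its lip) (value of joint strip above 0.075 rad).
It fails at once if a plate already set is shifted or lifted (distance of any of set_plate_a, set_plate_b from where it was at the start of the episode above 0.004 m).
It fails at once if a bystander is disturbed (distance of any of timer, marker, wash_bottle, stopper from where it was at the start of the episode above 0.02 m).
It also fails if it takes over 58 s, if anything falls off the work surface, if the arm or the gripper's body presses on something with over 40 N, if the wrist force passes 120 N, or if a joint passes its speed limit or range.

## Working session

There is one attempt and no reset: what is moved stays moved. The work goes in short steps, Python scripts to look and compute and a shell command to move; the robot and the scene stay as the last step left them, time stands still between calls to the robot, and variables do not carry over. Pictures are saved under pics/ and viewed, about 8 in all and at most 12, crops included, and the job is handed in when it is done.

```bash
mkdir -p pics; cat > h.py <<'E'
import numpy as np,cv2
from plant import observe,capture
def cap(n):
    c=capture(n); np.savez(f'pics/{n}.npz',**c); return c
def world(c,u,v,z=None):
    """pixel -> world on plane z, or via depth if z None"""
    R,_=cv2.Rodrigues(np.array(c['rvec'],float)); t=np.array(c['tvec'],float).ravel()
    r=np.linalg.inv(c['K'])@[u,v,1]
    if z is None:
        return R.T@(r*c['depth'][int(round(v)),int(round(u))]-t)
    o=-R.T@t; d=R.T@r
    return o+d*(z-o[2])/d[2]
def proj(c,p):
    return cv2.projectPoints(np.array(p,float).reshape(-1,3),np.array(c['rvec'],float),np.array(c['tvec'],float),np.array(c['K'],float),None)[0].reshape(-1,2)
def save(c,n,box=None,s=1):
    im=c['img'][:,:,::-1]
    if box: x0,y0,x1,y1=box; im=im[y0:y1,x0:x1]
    cv2.imwrite(f'pics/{n}.png',cv2.resize(im,None,fx=s,fy=s,interpolation=cv2.INTER_CUBIC))
E
python3 - <<'E'
from h import *
for n in('top','side'):
    c=cap(n); save(c,n+'1'); print(n,c['K'],c['rvec'],c['tvec'])
print(observe())
E
```

```text
top [[504.4262289    0.         319.25566696]
 [  0.         504.4262289  202.03383622]
 [  0.           0.           1.        ]] [ 2.17484951 -2.1144829   0.16221589] [0.0285853  0.61328211 1.44127142]
side [[426.09772622   0.         326.0507897 ]
 [  0.         426.09772622 197.61936714]
 [  0.           0.           1.        ]] [ 0.66262745 -2.28264097  1.49088356] [0.52519768 0.14490009 0.95239606]
{'time': 0.1, 'joint_positions': array([-8.49846728e+01,  2.18371761e+01,  7.43786968e+01, -5.09162530e-04,
        8.38587335e+01, -1.23348910e+01]), 'joint_vel': array([-0.00681572,  0.03596876, -0.19848499,  0.17987704, -0.00222781,
       -0.03842253]), 'joint_efforts': array([ 3.28102025e-03, -4.49218869e+01, -2.31652755e+01, -1.87111937e-04,
        3.74464755e-03, -5.75731249e-07]), 'tool_pos': array([ 0.16399669, -0.52470721,  0.23078318]), 'eef_rot': array([[ 9.54499523e-01,  2.98212417e-01, -1.22636501e-04],
       [ 2.98212320e-01, -9.54498681e-01,  1.29636823e-03],
       [ 2.69536725e-04, -1.27395457e-03, -9.99999152e-01]]), 'contact_force': array([-0.15939029,  0.14937499, -0.45946282]), 'torque': array([-0.0048719 ,  0.01266956, -0.00401571]), 'gripper_width': 1.0031232509422758}
```

View pics/top1.png

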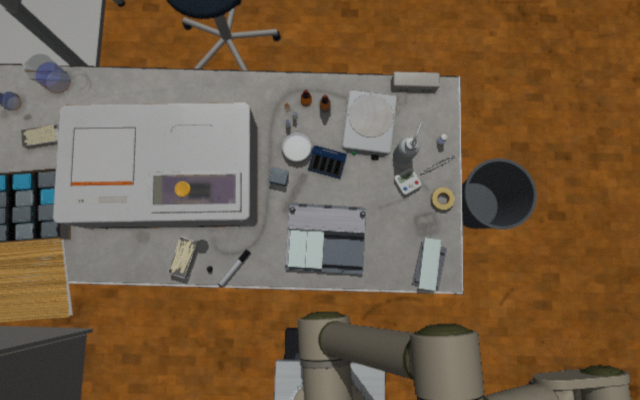

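View pics/side1.png

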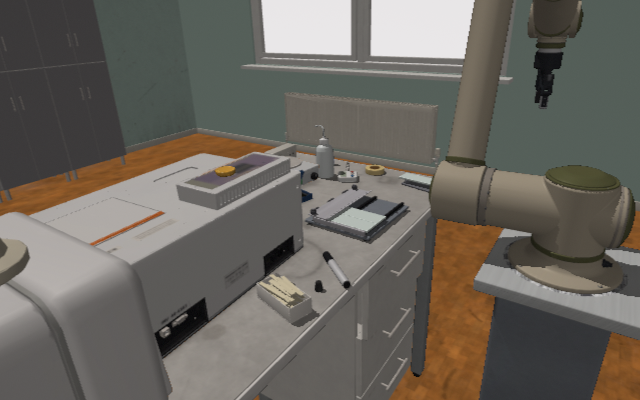

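Top view: the board is at about (326,240) and the loose plate on its stand at (430,264). The marker is at (235,268) and the bottle at (408,148). I'll enlarge the area.

```bash
python3 - <<'E'
from h import *
c=dict(np.load('pics/top.npz')); save(c,'crop1',(276,195,456,300),4.4)
for p in [(430,264),(305,245),(345,255)]: print(p,world(c,*p,0.024))
E
```

```text
(430, 264) [ 0.44061737 -0.28473193  0.024     ]
(305, 245) [0.48603369 0.08434804 0.024     ]
(345, 255) [ 0.4599492  -0.03435826  0.024     ]
```

View pics/crop1.png

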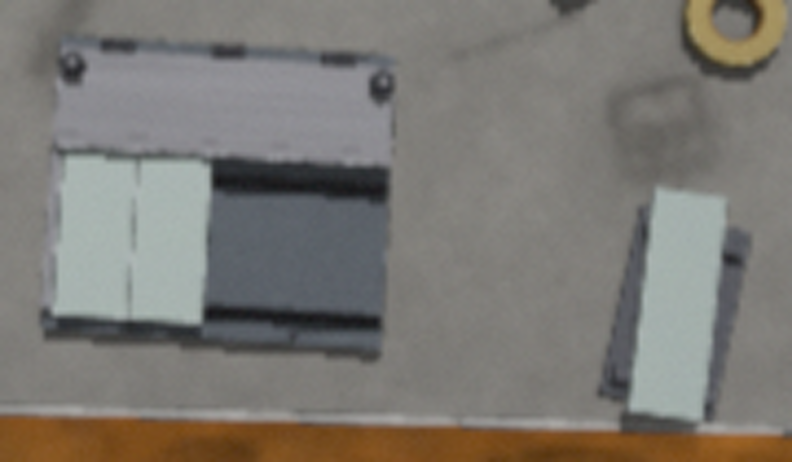

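```bash
cat >> h.py <<'E'
def plates(c,z=0.026,lo=175):
    im=c['img'].astype(int); m=((im[:,:,1]>lo-15)&(im[:,:,1]-im[:,:,0]>=6)).astype(np.uint8)
    m[:190]=0; m[:,:270]=0; m[:,470:]=0; m[292:]=0
    cs,_=cv2.findContours(m,cv2.RETR_EXTERNAL,cv2.CHAIN_APPROX_NONE)
    for k in cs:
        if cv2.contourArea(k)<150: continue
        p=np.array([world(c,u,v,z)[:2] for u,v in k[:,0]]).astype(np.float32)
        r=cv2.minAreaRect(p*1000); b=cv2.boxPoints(r)
        print(np.round(r[0],1),np.round(r[1],1),round(r[2],2),'box',np.round(b,1).tolist())
    return m
E
python3 - <<'E'
from h import *
c=dict(np.load('pics/top.npz'))
print(c['img'][264,430],c['img'][245,305],c['img'][220,325],c['img'][240,400])
m=plates(c)
for p in [(70,67),(382,85)]: print('nut',world(c,276+p[0]/4.4,195+p[1]/4.4,.046))
q=lambda u,v,z:world(c,276+u/4.4,195+v/4.4,z)
print('plate corners',[q(u,v,.024)[:2].round(4) for u,v in[(656,187),(727,197),(701,420),(628,413)]])
print('set',[q(u,v,.028)[:2].round(4) for u,v in[(65,153),(212,160),(203,325),(52,315)]])
print('lip',[q(u,v,.035)[:2].round(4) for u,v in[(54,148),(388,167)]])
print('board near R', q(380,355,.014),'L',q(42,335,.014))
# depth check
for p in [(430,264),(305,245)]: print(world(c,*p))
E
```

```text
[165 175 172] [154 164 160] [142 141 145] [130 127 123]
[ 442.2 -282.9] [ 47.  145.6] 82.28 box [[367.0, -296.3999938964844], [511.20001220703125, -316.0], [517.5, -269.3999938964844], [373.29998779296875, -249.8000030517578]]
[475.3  81.7] [ 98.1 103.7] 88.01 box [[421.70001220703125, 34.5], [525.4000244140625, 30.899999618530273], [528.7999877929688, 128.89999389648438], [425.20001220703125, 132.5]]
nut [0.5855599  0.12550729 0.046     ]
nut [ 0.57935515 -0.08310099  0.046     ]
plate corners [array([ 0.5182, -0.2706]), array([ 0.5128, -0.3183]), array([ 0.3644, -0.2999]), array([ 0.3676, -0.2515])]
set [array([0.5296, 0.1278]), array([0.5276, 0.0288]), array([0.4175, 0.0319]), array([0.4213, 0.1325])]
lip [array([0.532 , 0.1348]), array([ 0.5256, -0.0889])]
board near R [ 0.40115989 -0.08730077  0.014     ] L [0.40811299 0.13950328 0.014     ]
[ 0.44060599 -0.28465546  0.02434541]
[0.48546074 0.08411349 0.03303844]
```

Estimated poses:

| Item | Position | Yaw |
|---|---|---|
| Loose plate | centre ≈ (0.4415, -0.284) | ≈ -7.7° |
| Board | origin ≈ (0.4905, 0.024) | ≈ -1.8° |

Next I move above the plate.

```bash
python3 -m inch '[{"dp":[0.277,0.241,-0.05],"twist":[0,0,-0.437],"fingers":60},{"dp":[0.277,0.241,-0.05],"twist":[0,0,-0.437],"fingers":60},{"dp":[0.277,0.241,-0.05],"twist":[0,0,-0.437],"fingers":60},{"dp":[0.277,0.241,-0.05],"twist":[0,0,-0.437],"fingers":60},{"dp":[0.277,0.241,-0.05],"twist":[0,0,-0.437],"fingers":60},{"dp":[0.277,0.241,-0.05],"twist":[0,0,-0.437],"fingers":60},{"dp":[0.277,0.241,-0.05],"twist":[0,0,-0.437],"fingers":60},{"dp":[0.277,0.241,-0.05],"twist":[0,0,-0.437],"fingers":60},{"dp":[0.277,0.241,-0.14],"twist":[0,0,-0.437],"fingers":60},{"dp":[0.277,0.241,-0.14],"twist":[0,0,-0.437],"fingers":60},{"dp":[0.277,0.241,-0.14],"twist":[0,0,-0.437],"fingers":60},{"dp":[0.277,0.241,-0.14],"twist":[0,0,-0.437],"fingers":60}]'; python3 - <<'E'
from h import *
c=cap('top'); save(c,'t2',(380,220,480,300),5)
c=cap('side'); save(c,'s2',(330,100,530,260),4)
o=observe(); print(o['tool_pos'],o['eef_rot'],o['gripper_width'])
E
```

```text
time: 1.3
tool_pos: [0.4412, -0.2843, 0.092]
eef_rot: [[0.991, -0.134, -0.0], [-0.134, -0.991, 0.0], [-0.0, -0.0, -1.0]]
contact_force: [-0.2, -0.2, 0.7]
gripper_width: 0.762
[ 0.44172118 -0.28496151  0.09338828] [[ 0.99095382 -0.13417951  0.0025287 ]
 [-0.13417306 -0.99095459 -0.00256633]
 [ 0.00285017  0.00220383 -0.99999351]] 0.7629655718682489
```

View pics/t2.png

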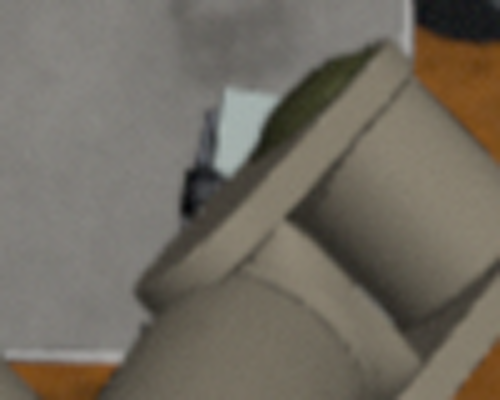

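The arm hides the plate in the top view, with one finger visible beside it at (200,190). The pose is as planned, so I descend and grip.

```bash
python3 -m inch '[{"dp":[0,0,-0.03],"twist":[0,0,0],"fingers":60},{"dp":[0,0,-0.05],"twist":[0,0,0],"fingers":60},{"dp":[0,0,-0.065],"twist":[0,0,0],"fingers":60},{"dp":[0,0,-0.075],"twist":[0,0,0],"fingers":60},{"dp":[0,0,-0.08],"twist":[0,0,0],"fingers":60},{"dp":[0,0,-0.08],"twist":[0,0,0],"fingers":60}]'; python3 -m inch '[{"dp":[0,0,0],"twist":[0,0,0],"fingers":200},{"dp":[0,0,0],"twist":[0,0,0],"fingers":200},{"dp":[0,0,0],"twist":[0,0,0],"fingers":200},{"dp":[0,0,0],"twist":[0,0,0],"fingers":200},{"dp":[0,0,0],"twist":[0,0,0],"fingers":200},{"dp":[0,0,0],"twist":[0,0,0],"fingers":200},{"dp":[0,0,0],"twist":[0,0,0],"fingers":200}]'
```

```text
time: 2.0
tool_pos: [0.4412, -0.2843, 0.0118]
eef_rot: [[0.991, -0.134, 0.001], [-0.134, -0.991, -0.001], [0.001, 0.001, -1.0]]
contact_force: [0.5, -0.0, 0.8]
gripper_width: 0.764
time: 2.7
tool_pos: [0.4414, -0.2844, 0.0126]
eef_rot: [[0.991, -0.134, 0.002], [-0.134, -0.991, -0.002], [0.002, 0.001, -1.0]]
contact_force: [-1.8, -0.1, 5.7]
gripper_width: 0.558
```

```bash
python3 -m inch '[{"dp":[0,0,0.01],"twist":[0,0,0],"fingers":200},{"dp":[0,0,0.04],"twist":[0,0,0],"fingers":200},{"dp":[0,0,0.08],"twist":[0,0,0],"fingers":200},{"dp":[0,0,0.08],"twist":[0,0,0],"fingers":200},{"dp":[0,0,0.08],"twist":[0,0,0],"fingers":200}]'; python3 - <<'E'
from h import *
c=cap('side'); save(c,'s3',(340,90,500,210),5)
o=observe(); print(o['tool_pos'],o['gripper_width'],o['contact_force'],o['torque'])
E
```

```text
time: 3.2
tool_pos: [0.4412, -0.2841, 0.0925]
eef_rot: [[0.991, -0.134, 0.002], [-0.134, -0.991, -0.002], [0.002, 0.001, -1.0]]
contact_force: [-0.4, 1.0, -1.8]
gripper_width: 0.563
[ 0.44077162 -0.28372109  0.09142386] 0.5624739911378488 [-0.17949519 -0.41609364 -1.48600489] [ 0.00574961 -0.00923574  0.02046103]
```

View pics/s3.png

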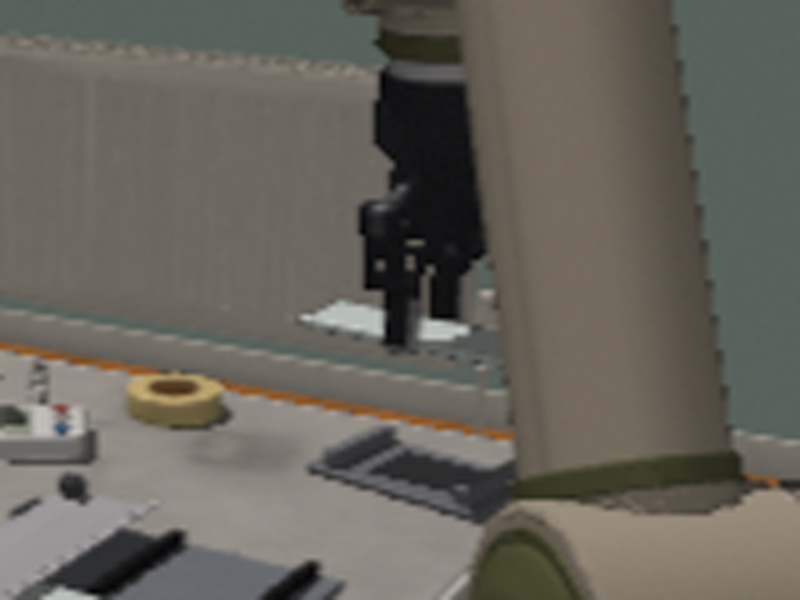

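The plate is held level, at (385,322) in the crop. Next I carry it to the near, free side of the board, 28 mm off the neighbour and 45 mm short.

```bash
python3 -m inch '[{"dp":[0.003,0.2625,0],"twist":[0,0,0.103],"fingers":200},{"dp":[0.003,0.2625,0],"twist":[0,0,0.103],"fingers":200},{"dp":[0.003,0.2625,0],"twist":[0,0,0.103],"fingers":200},{"dp":[0.003,0.2625,0],"twist":[0,0,0.103],"fingers":200},{"dp":[0.003,0.2625,0],"twist":[0,0,0.103],"fingers":200},{"dp":[0.003,0.2625,0],"twist":[0,0,0.103],"fingers":200},{"dp":[0.003,0.2625,0],"twist":[0,0,0.103],"fingers":200},{"dp":[0.003,0.2625,0],"twist":[0,0,0.103],"fingers":200},{"dp":[0.003,0.2625,-0.04],"twist":[0,0,0.103],"fingers":200},{"dp":[0.003,0.2625,-0.04],"twist":[0,0,0.103],"fingers":200},{"dp":[0.003,0.2625,-0.04],"twist":[0,0,0.103],"fingers":200}]'; python3 - <<'E'
from h import *
c=cap('top'); a=c['img'][195:295,270:400,::-1]
d=cap('side'); b=d['img'][160:260,290:440,::-1]
f=lambda i:cv2.resize(i,(640,int(i.shape[0]*640/i.shape[1])),interpolation=cv2.INTER_CUBIC)
im=np.vstack([f(a),f(b)]); im=cv2.resize(im,None,fx=590/im.shape[0],fy=590/im.shape[0]); cv2.imwrite('pics/m4.png',im)
E
```

```text
time: 4.35
tool_pos: [0.4439, -0.0225, 0.0514]
eef_rot: [[0.999, -0.033, -0.002], [-0.033, -0.999, 0.0], [-0.002, -0.0, -1.0]]
contact_force: [0.0, -0.3, -1.0]
gripper_width: 0.56
```

View pics/m4.png

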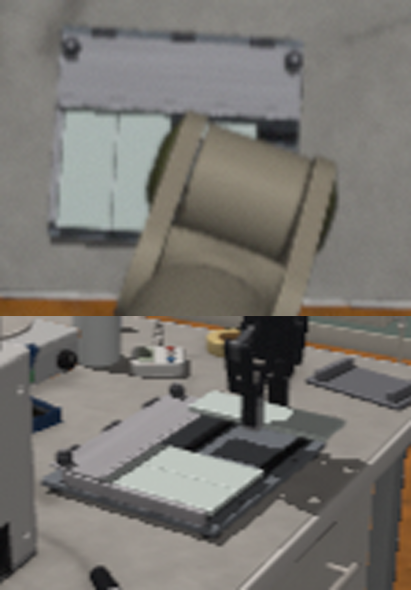

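The plate hovers over the free place. It is near level, with its far end just short of the lip at about (256,125). I lower it gently onto the runners.

```bash
python3 - <<'E'
from h import *
c=dict(np.load('pics/top.npz')); print(world(c,351,234.5,.064))
E
python3 -m inch '[{"dp":[0,0,-0.02],"twist":[0,0,0],"fingers":200},{"dp":[0,0,-0.028],"twist":[0,0,0],"fingers":200},{"dp":[0,0,-0.032],"twist":[0,0,0],"fingers":200},{"dp":[0,0,-0.034],"twist":[0,0,0],"fingers":200},{"dp":[0,0,-0.034],"twist":[0,0,0],"fingers":200}]'
```

```text
[ 0.51744576 -0.0483228   0.064     ]
time: 4.95
tool_pos: [0.4442, -0.0215, 0.0176]
eef_rot: [[1.0, -0.031, 0.0], [-0.031, -1.0, -0.0], [0.0, 0.0, -1.0]]
contact_force: [0.1, -0.1, -1.0]
gripper_width: 0.561
```

```bash
python3 -m inch '[{"dp":[0,0,-0.001],"twist":[0,0,0],"fingers":200},{"dp":[0,0,-0.0015],"twist":[0,0,0],"fingers":200},{"dp":[0,0,-0.0015],"twist":[0,0,0],"fingers":200}]';python3 -m inch '[{"dp":[0,0,-0.0005],"twist":[0,0,0],"fingers":200},{"dp":[0,0,-0.001],"twist":[0,0,0],"fingers":200},{"dp":[0,0,-0.001],"twist":[0,0,0],"fingers":200}]'
```

```text
time: 5.25
tool_pos: [0.4443, -0.0215, 0.0166]
eef_rot: [[1.0, -0.031, 0.001], [-0.031, -1.0, -0.0], [0.001, 0.0, -1.0]]
contact_force: [-1.5, -0.8, 7.3]
gripper_width: 0.561
time: 5.55
tool_pos: [0.4443, -0.0215, 0.0165]
eef_rot: [[1.0, -0.031, 0.002], [-0.031, -1.0, -0.001], [0.002, 0.001, -1.0]]
contact_force: [-4.9, 0.5, 23.0]
gripper_width: 0.564
```

```bash
python3 -m inch '[{"dp":[0,0,0.0012],"twist":[0,0,0],"fingers":200},{"dp":[0.005,-0.00015,0.0012],"twist":[0,0,0],"fingers":200},{"dp":[0.01,-0.0003,0.0012],"twist":[0,0,0],"fingers":200},{"dp":[0.015,-0.00047,0.0012],"twist":[0,0,0],"fingers":200},{"dp":[0.015,-0.00047,0.0012],"twist":[0,0,0],"fingers":200}]';python3 -m inch '[{"dp":[0.004,-0.00012,0],"twist":[0,0,0],"fingers":200},{"dp":[0.008,-0.00025,0],"twist":[0,0,0],"fingers":200},{"dp":[0.012,-0.0004,0],"twist":[0,0,0],"fingers":200},{"dp":[0.016,-0.0005,0],"twist":[0,0,0],"fingers":200},{"dp":[0.016,-0.0005,0],"twist":[0,0,0],"fingers":200}]'
```

```text
time: 6.05
tool_pos: [0.4595, -0.0219, 0.0166]
eef_rot: [[1.0, -0.031, 0.0], [-0.031, -1.0, -0.0], [0.0, 0.0, -1.0]]
contact_force: [-3.0, 1.4, 9.8]
gripper_width: 0.563
time: 6.55
tool_pos: [0.4754, -0.0224, 0.0166]
eef_rot: [[1.0, -0.031, 0.0], [-0.031, -1.0, -0.0], [0.0, 0.0, -1.0]]
contact_force: [-2.4, 0.3, 9.6]
gripper_width: 0.562
```

```bash
python3 -m inch '[{"dp":[0.003,-0.0001,0],"twist":[0,0,0],"fingers":200},{"dp":[0.006,-0.0002,0],"twist":[0,0,0],"fingers":200},{"dp":[0.009,-0.0003,0],"twist":[0,0,0],"fingers":200},{"dp":[0.009,-0.0003,0],"twist":[0,0,0],"fingers":200}]';python3 -m inch '[{"dp":[0.001,0,0],"twist":[0,0,0],"fingers":200},{"dp":[0.002,0,0],"twist":[0,0,0],"fingers":200},{"dp":[0.002,0,0],"twist":[0,0,0],"fingers":200}]';python3 -m inch '[{"dp":[0.0007,0,0],"twist":[0,0,0],"fingers":200},{"dp":[0.0015,0,0],"twist":[0,0,0],"fingers":200},{"dp":[0.0015,0,0],"twist":[0,0,0],"fingers":200}]'
```

```text
time: 6.95
tool_pos: [0.4842, -0.0227, 0.0166]
eef_rot: [[1.0, -0.031, -0.0], [-0.031, -1.0, -0.0], [-0.0, 0.0, -1.0]]
contact_force: [-3.0, 1.1, 9.8]
gripper_width: 0.561
time: 7.25
tool_pos: [0.4858, -0.0227, 0.0166]
eef_rot: [[1.0, -0.031, -0.001], [-0.031, -1.0, -0.0], [-0.001, 0.0, -1.0]]
contact_force: [-5.1, 0.4, 10.7]
gripper_width: 0.563
time: 7.55
tool_pos: [0.4872, -0.0227, 0.0166]
eef_rot: [[1.0, -0.031, -0.001], [-0.031, -1.0, -0.0], [-0.001, 0.0, -1.0]]
contact_force: [-5.1, -0.1, 11.4]
gripper_width: 0.561
```

```bash
python3 -m inch '[{"dp":[0.0007,0,0],"twist":[0,0,0],"fingers":200},{"dp":[0.001,0,0],"twist":[0,0,0],"fingers":200},{"dp":[0.001,0,0],"twist":[0,0,0],"fingers":200}]';python3 -m inch '[{"dp":[0.0005,0,0],"twist":[0,0,0],"fingers":200},{"dp":[0.001,0,0],"twist":[0,0,0],"fingers":200},{"dp":[0.001,0,0],"twist":[0,0,0],"fingers":200}]'
```

```text
time: 7.85
tool_pos: [0.4881, -0.0227, 0.0166]
eef_rot: [[1.0, -0.031, -0.001], [-0.031, -1.0, -0.0], [-0.001, 0.0, -1.0]]
contact_force: [-5.9, 0.4, 10.7]
gripper_width: 0.561
time: 8.15
tool_pos: [0.4891, -0.0226, 0.0166]
eef_rot: [[1.0, -0.031, -0.001], [-0.031, -1.0, -0.0], [-0.001, 0.0, -1.0]]
contact_force: [-5.2, -0.3, 10.8]
gripper_width: 0.563
```

```bash
python3 -m inch '[{"dp":[0.0005,0,0],"twist":[0,0,0],"fingers":200},{"dp":[0.001,0,0],"twist":[0,0,0],"fingers":200},{"dp":[0.001,0,0],"twist":[0,0,0],"fingers":200}]'; python3 - <<'E'
from h import *
c=cap('top'); a=c['img'][195:295,270:400,::-1]
d=cap('side'); b=d['img'][160:260,290:440,::-1]
f=lambda i:cv2.resize(i,(640,int(i.shape[0]*640/i.shape[1])),interpolation=cv2.INTER_CUBIC)
im=np.vstack([f(a),f(b)]); im=cv2.resize(im,None,fx=590/im.shape[0],fy=590/im.shape[0]); cv2.imwrite('pics/m5.png',im)
E
```

```text
time: 8.45
tool_pos: [0.4902, -0.0227, 0.0166]
eef_rot: [[1.0, -0.031, -0.001], [-0.031, -1.0, -0.0], [-0.001, 0.0, -1.0]]
contact_force: [-5.8, 0.7, 11.3]
gripper_width: 0.56
```

View pics/m5.png

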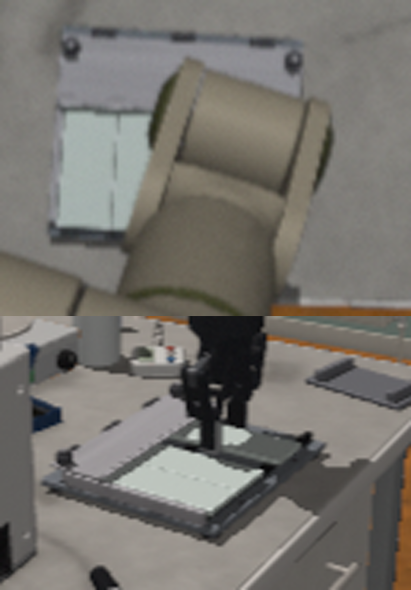

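The plate's far end is under the strip and the strip is down (composite about (205,432)). I keep creeping forward to the stop.

```bash
python3 -m inch '[{"dp":[0.0005,0,0],"twist":[0,0,0],"fingers":200},{"dp":[0.001,0,0],"twist":[0,0,0],"fingers":200},{"dp":[0.001,0,0],"twist":[0,0,0],"fingers":200}]';python3 -m inch '[{"dp":[0.0005,0,0],"twist":[0,0,0],"fingers":200},{"dp":[0.001,0,0],"twist":[0,0,0],"fingers":200},{"dp":[0.001,0,0],"twist":[0,0,0],"fingers":200}]'
```

```text
time: 8.85
tool_pos: [0.4912, -0.0227, 0.0166]
eef_rot: [[1.0, -0.031, -0.001], [-0.031, -1.0, -0.0], [-0.001, 0.0, -1.0]]
contact_force: [-5.7, 0.2, 11.6]
gripper_width: 0.561
time: 9.15
tool_pos: [0.4921, -0.0226, 0.0166]
eef_rot: [[1.0, -0.031, -0.001], [-0.031, -1.0, -0.0], [-0.001, 0.0, -1.0]]
contact_force: [-4.9, 0.4, 9.8]
gripper_width: 0.562
```

```bash
python3 -m inch '[{"dp":[0.0005,0,0],"twist":[0,0,0],"fingers":200},{"dp":[0.001,0,0],"twist":[0,0,0],"fingers":200},{"dp":[0.001,0,0],"twist":[0,0,0],"fingers":200}]';python3 -m inch '[{"dp":[0.0005,0,0],"twist":[0,0,0],"fingers":200},{"dp":[0.001,0,0],"twist":[0,0,0],"fingers":200},{"dp":[0.001,0,0],"twist":[0,0,0],"fingers":200}]'
```

```text
time: 9.45
tool_pos: [0.4922, -0.0226, 0.0166]
eef_rot: [[1.0, -0.031, -0.003], [-0.031, -1.0, 0.0], [-0.003, 0.0, -1.0]]
contact_force: [-9.1, -2.1, 14.2]
gripper_width: 0.567
time: 9.75
tool_pos: [0.4923, -0.0226, 0.0166]
eef_rot: [[1.0, -0.031, -0.005], [-0.031, -1.0, 0.0], [-0.005, -0.0, -1.0]]
contact_force: [-13.3, -1.5, 16.1]
gripper_width: 0.565
```

The stop was reached at x≈0.4922, with force rising to 13 N. I relax the preload, release and rise.

```bash
python3 -m inch '[{"dp":[-0.0017,0,0.0012],"twist":[0,0,0],"fingers":200},{"dp":[-0.0017,0,0.0012],"twist":[0,0,0],"fingers":66},{"dp":[-0.0017,0,0.0012],"twist":[0,0,0],"fingers":66},{"dp":[-0.0017,0,0.0012],"twist":[0,0,0],"fingers":66},{"dp":[-0.0017,0,0.0012],"twist":[0,0,0],"fingers":66},{"dp":[-0.0017,0,0.0012],"twist":[0,0,0],"fingers":66}]'; python3 -m inch '[{"dp":[0,0,0.02],"twist":[0,0,0],"fingers":66},{"dp":[0,0,0.05],"twist":[0,0,0],"fingers":66},{"dp":[0,0,0.08],"twist":[0,0,0],"fingers":66},{"dp":[-0.02,-0.05,0.08],"twist":[0,0,0],"fingers":255},{"dp":[-0.06,-0.10,0.08],"twist":[0,0,0],"fingers":255},{"dp":[-0.06,-0.15,0.08],"twist":[0,0,0],"fingers":255},{"dp":[-0.06,-0.18,0.08],"twist":[0,0,0],"fingers":255},{"dp":[-0.06,-0.18,0.08],"twist":[0,0,0],"fingers":255},{"dp":[-0.06,-0.18,0.08],"twist":[0,0,0],"fingers":255}]'; python3 - <<'E'
from h import *
c=cap('top'); save(c,'t6',(276,195,376,290),6); plates(c,.028)
E
```

```text
time: 10.35
tool_pos: [0.4929, -0.0227, 0.0172]
eef_rot: [[1.0, -0.031, 0.0], [-0.031, -1.0, 0.0], [0.0, -0.0, -1.0]]
contact_force: [0.9, -0.4, -0.3]
gripper_width: 0.74
time: 11.25
tool_pos: [0.4325, -0.2032, 0.097]
eef_rot: [[0.999, -0.033, -0.0], [-0.033, -0.999, 0.001], [-0.0, -0.0, -1.0]]
contact_force: [-0.3, 0.8, -0.3]
gripper_width: -0.001
[471.3 -19.3] [100.1  47. ] 1.11 box [[420.79998779296875, 3.200000047683716], [421.70001220703125, -43.70000076293945], [521.7999877929688, -41.79999923706055], [520.9000244140625, 5.199999809265137]]
[475.2  81.6] [ 98.  103.4] 88.05 box [[421.8999938964844, 34.400001525878906], [525.2000122070312, 30.899999618530273], [528.5999755859375, 128.8000030517578], [425.20001220703125, 132.3000030517578]]
```

View pics/t6.png

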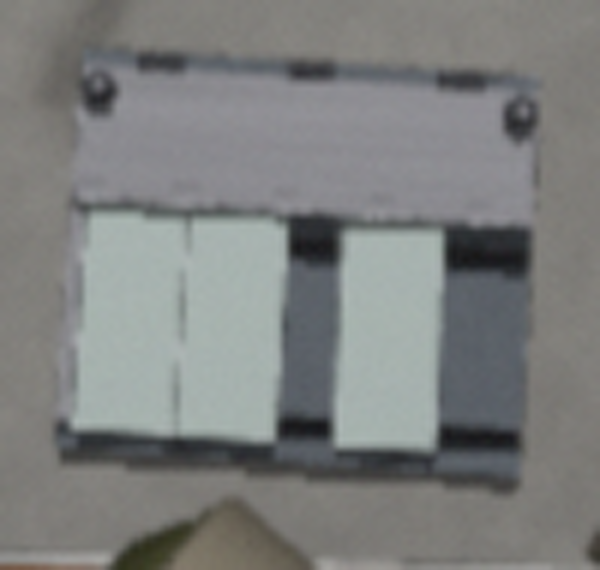

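The plate is at the stop: its near end at (385,450) lines up with the set plates. It is parallel, with a gap of about 25 mm (290→342 px), and the strip is down. I bring the closed fingers down on its right side.

```bash
python3 -m inch '[{"dp":[0.0565,0.125,0],"twist":[0,0,0],"fingers":255},{"dp":[0.0565,0.125,0],"twist":[0,0,0],"fingers":255},{"dp":[0.0565,0.125,0],"twist":[0,0,0],"fingers":255},{"dp":[0.0565,0.125,0],"twist":[0,0,0],"fingers":255},{"dp":[0.0565,0.125,-0.04],"twist":[0,0,0],"fingers":255},{"dp":[0.0565,0.125,-0.065],"twist":[0,0,0],"fingers":255},{"dp":[0.0565,0.125,-0.075],"twist":[0,0,0],"fingers":255},{"dp":[0.0565,0.125,-0.079],"twist":[0,0,0],"fingers":255},{"dp":[0.0565,0.125,-0.079],"twist":[0,0,0],"fingers":255}]';python3 -m inch '[{"dp":[0.0002,0.005,0],"twist":[0,0,0],"fingers":255},{"dp":[0.0003,0.01,0],"twist":[0,0,0],"fingers":255},{"dp":[0.0003,0.01,0],"twist":[0,0,0],"fingers":255}]'
```

```text
time: 12.2
tool_pos: [0.4895, -0.0777, 0.0186]
eef_rot: [[1.0, -0.031, 0.0], [-0.031, -1.0, -0.0], [0.0, 0.0, -1.0]]
contact_force: [0.0, 0.3, -0.1]
gripper_width: -0.004
time: 12.5
tool_pos: [0.4898, -0.0671, 0.0189]
eef_rot: [[1.0, -0.03, 0.001], [-0.03, -1.0, -0.0], [0.001, 0.0, -1.0]]
contact_force: [0.1, -0.3, 0.8]
gripper_width: -0.002
```

```bash
python3 -m inch '[{"dp":[0.0001,0.004,-0.0015],"twist":[0,0,0],"fingers":255},{"dp":[0.0002,0.008,-0.0015],"twist":[0,0,0],"fingers":255},{"dp":[0.0004,0.012,-0.0015],"twist":[0,0,0],"fingers":255},{"dp":[0.0005,0.016,-0.0015],"twist":[0,0,0],"fingers":255},{"dp":[0.0006,0.02,-0.0015],"twist":[0,0,0],"fingers":255},{"dp":[0.0007,0.022,-0.0015],"twist":[0,0,0],"fingers":255},{"dp":[0.0007,0.022,-0.0015],"twist":[0,0,0],"fingers":255}]';python3 -m inch '[{"dp":[0,0.001,0],"twist":[0,0,0],"fingers":255},{"dp":[0,0.002,0],"twist":[0,0,0],"fingers":255},{"dp":[0,0.003,0],"twist":[0,0,0],"fingers":255},{"dp":[0,0.003,0],"twist":[0,0,0],"fingers":255}]'
```

```text
time: 13.2
tool_pos: [0.4903, -0.0454, 0.0167]
eef_rot: [[1.0, -0.031, -0.0], [-0.031, -1.0, 0.0], [-0.0, -0.0, -1.0]]
contact_force: [0.1, -0.5, 0.1]
gripper_width: 0.004
time: 13.6
tool_pos: [0.4903, -0.0427, 0.0167]
eef_rot: [[1.0, -0.031, -0.0], [-0.031, -1.0, 0.0], [-0.0, -0.0, -1.0]]
contact_force: [0.3, -0.6, 0.2]
gripper_width: 0.002
```

```bash
python3 - <<'E'
from h import *
c=cap('top'); a=c['img'][195:295,270:400,::-1]
d=cap('side'); b=d['img'][170:250,300:420,::-1]
f=lambda i:cv2.resize(i,(640,int(i.shape[0]*640/i.shape[1])),interpolation=cv2.INTER_CUBIC)
im=f(b); cv2.imwrite('pics/m7.png',im)
E
```

```text
(no output)
```

View pics/m7.png

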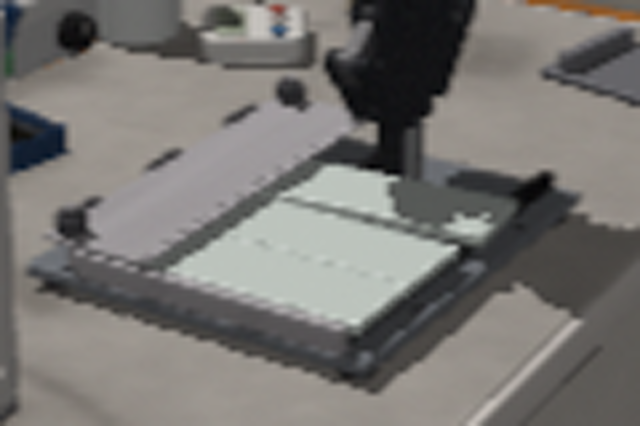

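The plate has moved across with the fingers. A narrow, uniform dark gap of several mm remains, from (285,197) to (460,242). I creep on until contact.

```bash
python3 -m inch '[{"dp":[0,0.0015,0],"twist":[0,0,0],"fingers":255},{"dp":[0,0.003,0],"twist":[0,0,0],"fingers":255},{"dp":[0,0.003,0],"twist":[0,0,0],"fingers":255}]';python3 -m inch '[{"dp":[0,0.001,0],"twist":[0,0,0],"fingers":255},{"dp":[0,0.001,0],"twist":[0,0,0],"fingers":255}]';python3 -m inch '[{"dp":[0,0.001,0],"twist":[0,0,0],"fingers":255},{"dp":[0,0.001,0],"twist":[0,0,0],"fingers":255}]';python3 -m inch '[{"dp":[0,0.001,0],"twist":[0,0,0],"fingers":255},{"dp":[0,0.001,0],"twist":[0,0,0],"fingers":255}]'
```

```text
time: 14.0
tool_pos: [0.4902, -0.0395, 0.0167]
eef_rot: [[1.0, -0.031, -0.0], [-0.031, -1.0, 0.0], [-0.0, -0.0, -1.0]]
contact_force: [0.4, -0.8, 0.4]
gripper_width: 0.003
time: 14.2
tool_pos: [0.4903, -0.0386, 0.0167]
eef_rot: [[1.0, -0.031, -0.0], [-0.031, -1.0, 0.0], [-0.0, -0.0, -1.0]]
contact_force: [0.2, -0.2, -0.4]
gripper_width: 0.001
time: 14.4
tool_pos: [0.4903, -0.0376, 0.0167]
eef_rot: [[1.0, -0.031, -0.0], [-0.031, -1.0, 0.0], [-0.0, -0.0, -1.0]]
contact_force: [0.6, -1.4, 0.2]
gripper_width: 0.003
time: 14.6
tool_pos: [0.4903, -0.0366, 0.0167]
eef_rot: [[1.0, -0.031, -0.0], [-0.031, -1.0, 0.0], [-0.0, -0.0, -1.0]]
contact_force: [-0.4, -0.1, 0.7]
gripper_width: -0.003
```

```bash
python3 - <<'E'
from h import *
d=cap('side'); b=d['img'][190:240,320:400,::-1]
f=lambda i:cv2.resize(i,(640,int(i.shape[0]*640/i.shape[1])),interpolation=cv2.INTER_CUBIC)
im=f(b); cv2.imwrite('pics/m8.png',im)
E
```

```text
(no output)
```

View pics/m8.png

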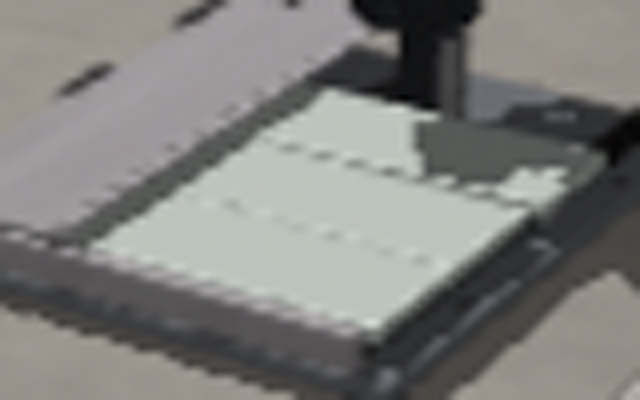

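The seam to the neighbour is now a thin dashed line, (280,148)–(530,205), only a little darker than the a|b seam. The force here is too small to sense, so I'll measure seam darkness and take half-mm steps.

```bash
cat >> h.py <<'E'
def seams():
    c=cap('side'); g=c['img'].mean(2); r=[]
    for u in range(354,370):
        v=208.0+(u-355)*0.225; w=217.3+(u-355)*0.28
        for s,k in((v,0),(w,1)):
            s=int(round(s)); L=max(g[s-4:s+5,u]); r.append((k,np.sum((L-g[s-3:s+4,u]))/L))
    r=np.array(r); print('seam deficits px: new %.2f  a|b %.2f'%(r[r[:,0]==0,1].mean(),r[r[:,0]==1,1].mean()))
E
python3 -c "from h import *; seams()"
python3 -m inch '[{"dp":[0,0.0005,0],"twist":[0,0,0],"fingers":255},{"dp":[0,0.0005,0],"twist":[0,0,0],"fingers":255}]'|grep -E 'pos|force'; python3 -c "from h import *; seams()"
python3 -m inch '[{"dp":[0,0.0005,0],"twist":[0,0,0],"fingers":255},{"dp":[0,0.0005,0],"twist":[0,0,0],"fingers":255}]'|grep -E 'pos|force'; python3 -c "from h import *; seams()"
```

```text
seam deficits px: new 0.30  a|b 0.11
tool_pos: [0.4903, -0.0362, 0.0167]
contact_force: [-1.3, -0.8, -0.9]
seam deficits px: new 0.28  a|b 0.12
tool_pos: [0.4903, -0.0357, 0.0167]
contact_force: [-0.4, -1.3, 0.4]
seam deficits px: new 0.23  a|b 0.12
```

```bash
for i in 1; do python3 -m inch '[{"dp":[0,0.0005,0],"twist":[0,0,0],"fingers":255},{"dp":[0,0.0005,0],"twist":[0,0,0],"fingers":255}]'|grep -E 'pos|force'; python3 -c "from h import *; seams()"; done
python3 -m inch '[{"dp":[0,0.0005,0],"twist":[0,0,0],"fingers":255},{"dp":[0,0.0005,0],"twist":[0,0,0],"fingers":255}]'|grep -E 'pos|force'; python3 -c "from h import *; seams()"
python3 -m inch '[{"dp":[0,0.0005,0],"twist":[0,0,0],"fingers":255},{"dp":[0,0.0005,0],"twist":[0,0,0],"fingers":255}]'|grep -E 'pos|force'; python3 -c "from h import *; seams()"
```

```text
tool_pos: [0.4903, -0.0352, 0.0167]
contact_force: [-0.3, -1.0, 0.8]
seam deficits px: new 0.24  a|b 0.11
tool_pos: [0.4903, -0.0347, 0.0167]
contact_force: [0.5, -1.2, 0.2]
seam deficits px: new 0.22  a|b 0.12
tool_pos: [0.4903, -0.0342, 0.0167]
contact_force: [0.1, 0.2, 0.4]
seam deficits px: new 0.16  a|b 0.11
```

```bash
python3 -m inch '[{"dp":[0,0.0004,0],"twist":[0,0,0],"fingers":255},{"dp":[0,0.0004,0],"twist":[0,0,0],"fingers":255}]'|grep -E 'pos|force'; python3 -c "from h import *; seams()"
python3 -m inch '[{"dp":[0,0.0004,0],"twist":[0,0,0],"fingers":255},{"dp":[0,0.0004,0],"twist":[0,0,0],"fingers":255}]'|grep -E 'pos|force'; python3 -c "from h import *; seams()"
python3 -m inch '[{"dp":[0,0.0004,0],"twist":[0,0,0],"fingers":255},{"dp":[0,0.0004,0],"twist":[0,0,0],"fingers":255}]'|grep -E 'pos|force'; python3 -c "from h import *; seams()"
```

```text
tool_pos: [0.4903, -0.0338, 0.0167]
contact_force: [-0.7, 0.5, -0.2]
seam deficits px: new 0.10  a|b 0.12
tool_pos: [0.4903, -0.0334, 0.0167]
contact_force: [-0.1, -1.5, 0.2]
seam deficits px: new 0.12  a|b 0.07
tool_pos: [0.4903, -0.0332, 0.0168]
contact_force: [-0.6, -2.1, 0.3]
seam deficits px: new 0.13  a|b 0.11
```

The seam now matches the a|b seam and the side force is rising (2 N), so the plates are in contact. I back off and check from above.

```bash
python3 -m inch '[{"dp":[0,-0.008,0],"twist":[0,0,0],"fingers":255},{"dp":[0,-0.015,0],"twist":[0,0,0],"fingers":255},{"dp":[0,-0.015,0.04],"twist":[0,0,0],"fingers":255},{"dp":[0,-0.015,0.08],"twist":[0,0,0],"fingers":255},{"dp":[-0.03,-0.06,0.08],"twist":[0,0,0],"fingers":255},{"dp":[-0.06,-0.10,0.08],"twist":[0,0,0],"fingers":255},{"dp":[-0.06,-0.15,0.08],"twist":[0,0,0],"fingers":255},{"dp":[-0.06,-0.17,0.08],"twist":[0,0,0],"fingers":255},{"dp":[-0.06,-0.17,0.08],"twist":[0,0,0],"fingers":255}]'; python3 - <<'E'
from h import *
seams(); c=cap('top'); save(c,'t9',(280,200,370,285),7); plates(c,.028)
E
```

```text
time: 17.6
tool_pos: [0.4301, -0.2064, 0.0968]
eef_rot: [[0.999, -0.036, 0.001], [-0.036, -0.999, -0.001], [0.001, 0.001, -1.0]]
contact_force: [0.3, 0.5, 0.4]
gripper_width: -0.0
seam deficits px: new 0.14  a|b 0.11
[474.1  57. ] [147.4 104. ] 88.15 box [[419.70001220703125, -14.899999618530273], [523.5999755859375, -18.299999237060547], [528.4000244140625, 129.0], [424.5, 132.39999389648438]]
```

View pics/t9.png

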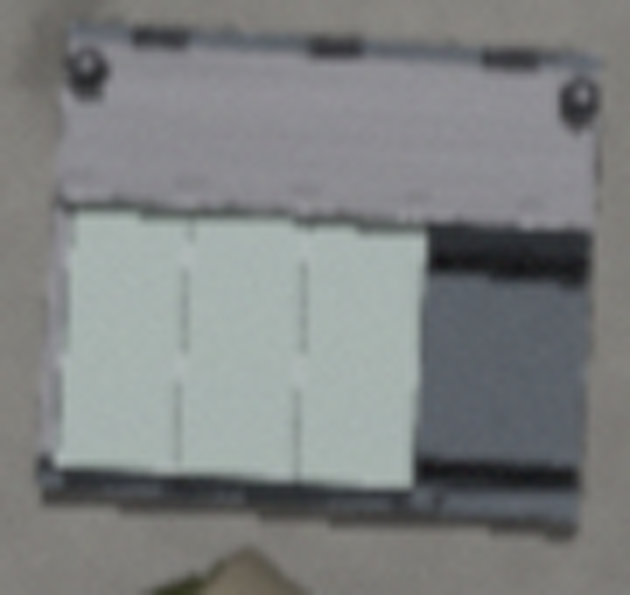

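All three plates look alike: both seams match (180 and 300 px columns), near ends are in line, and the strip is down. The left edge is unchanged at 132.4/129 mm. Now I press at board (-22, -19), between the runners.

```bash
python3 -m inch '[{"dp":[0.038,0.212,0],"twist":[0,0,0],"fingers":255},{"dp":[0.038,0.212,0],"twist":[0,0,0],"fingers":255},{"dp":[0.038,0.212,0],"twist":[0,0,0],"fingers":255},{"dp":[0.038,0.212,0],"twist":[0,0,0],"fingers":255},{"dp":[0.038,0.212,0],"twist":[0,0,0],"fingers":255},{"dp":[0.038,0.212,0],"twist":[0,0,0],"fingers":255},{"dp":[0.038,0.212,-0.035],"twist":[0,0,0],"fingers":255},{"dp":[0.038,0.212,-0.055],"twist":[0,0,0],"fingers":255},{"dp":[0.038,0.212,-0.063],"twist":[0,0,0],"fingers":255},{"dp":[0.038,0.212,-0.063],"twist":[0,0,0],"fingers":255},{"dp":[0.038,0.212,-0.063],"twist":[0,0,0],"fingers":255}]'; python3 -m inch '[{"dp":[0,0,-0.001],"twist":[0,0,0],"fingers":255},{"dp":[0,0,-0.002],"twist":[0,0,0],"fingers":255},{"dp":[0,0,-0.003],"twist":[0,0,0],"fingers":255},{"dp":[0,0,-0.003],"twist":[0,0,0],"fingers":255}]'
```

```text
time: 18.8
tool_pos: [0.4686, 0.0087, 0.0344]
eef_rot: [[1.0, -0.031, 0.001], [-0.031, -1.0, -0.0], [0.001, 0.0, -1.0]]
contact_force: [1.2, -0.2, 0.4]
gripper_width: 0.003
time: 19.2
tool_pos: [0.4683, 0.0089, 0.0308]
eef_rot: [[1.0, -0.031, 0.0], [-0.031, -1.0, -0.0], [0.0, 0.0, -1.0]]
contact_force: [0.4, 0.0, 0.5]
gripper_width: 0.003
```

```bash
python3 -m inch '[{"dp":[0,-0.003,0],"twist":[0,0,0],"fingers":255},{"dp":[0,-0.003,-0.001],"twist":[0,0,0],"fingers":255},{"dp":[0,-0.003,-0.002],"twist":[0,0,0],"fingers":255},{"dp":[0,-0.003,-0.002],"twist":[0,0,0],"fingers":255}]'|grep -E 'pos|force'; python3 -m inch '[{"dp":[0,0,-0.0005],"twist":[0,0,0],"fingers":255},{"dp":[0,0,-0.0005],"twist":[0,0,0],"fingers":255}]'|grep -E 'pos|force';python3 -m inch '[{"dp":[0,0,-0.0005],"twist":[0,0,0],"fingers":255},{"dp":[0,0,-0.0005],"twist":[0,0,0],"fingers":255}]'|grep -E 'pos|force'
```

```text
tool_pos: [0.4682, 0.006, 0.0286]
contact_force: [1.2, -0.3, -0.6]
tool_pos: [0.4683, 0.006, 0.0281]
contact_force: [0.2, 0.2, 0.7]
tool_pos: [0.4683, 0.006, 0.0281]
contact_force: [-0.8, 1.1, 5.2]
```

```bash
python3 -m inch '[{"dp":[0,0,-0.0004],"twist":[0,0,0],"fingers":255},{"dp":[0,0,-0.0004],"twist":[0,0,0],"fingers":255},{"dp":[0,0,-0.0004],"twist":[0,0,0],"fingers":255},{"dp":[0,0,-0.0004],"twist":[0,0,0],"fingers":255}]'|grep -E 'pos|force'; python3 - <<'E'
from h import *
seams(); d=cap('side'); save(d,'s10',(315,180,405,245),7); o=observe(); print(o['contact_force'],o['tool_pos'])
E
```

```text
tool_pos: [0.4683, 0.006, 0.028]
contact_force: [-2.5, 0.6, 10.4]
seam deficits px: new 0.16  a|b 0.11
[-3.36988009 -0.23830551 10.43190596] [0.46830361 0.00598531 0.02800433]
```

View pics/s10.png

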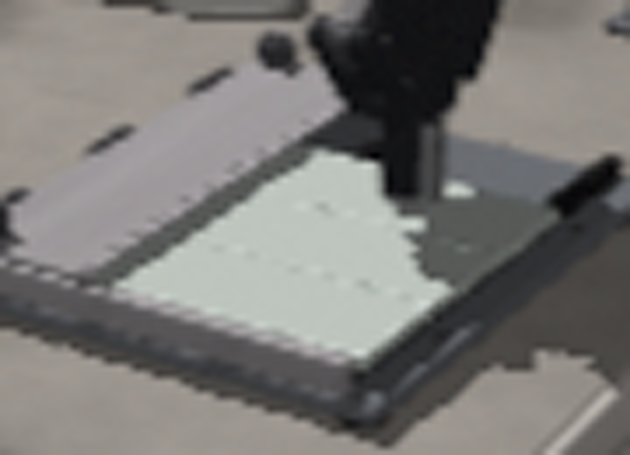

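The fingertips press on the plate at (405,195) with 10.4 N, steady. The seam is closed, at about (320,207), and the strip is down. I hand the job in.

```bash
python3 -c "
from plant import close_job,observe
print(close_job()); o=observe(); print(o['time'],o['contact_force'],o['tool_pos'])"
```

```text
the job is handed in; nothing more can be done
None
the job is handed in; nothing more can be done
```

The loose plate is on the coating board in the free place, and the closed fingertips are still pressing it down on the runners. I handed the job in at about 20 s of the 58 s allowed; no verdict was reported.

I lifted the plate from its stand and set it on the runners short of the strip. I slid it under the strip until it met the stop, then pushed it sideways against its neighbour with the closed fingers.

**Last checks**
- **Pressing force:** 10.4 N downward, steady, with about 3 N sideways towards the robot.
- **Stop:** contact was felt as the forward force rose to 13 N. From above, the plate's near end lines up with the set plates.
- **Neighbour gap:** the new seam looks the same as the one between the two set plates and is parallel to it. My last darkness reading was 0.16 px against 0.11 px. That was taken with the gripper's shadow on part of the plate; it was 0.14 before pressing.
- **Strip and set plates:** the strip looked down in every picture, and the outer edge of the set plates had not moved to within about 0.1 mm.

**Less certain**
- **Stop position:** the stop came about 3 mm farther on than my first camera estimate.
- **Sideways contact:** the force was only about 2 N, little above the sensor noise, so the closed gap rests mainly on the pictures.
- **Bystanders:** I did not measure their positions again afterwards. The gripper stayed clear of them.

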